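# Hand lamp off its charger, pointed at the work

## Robot

A 7-joint arm with a two-finger parallel gripper is mounted at the origin on the work surface. World frame = base frame: x ahead of the robot, y to its left, z up, the work surface at z = 0. Lengths are in m, angles in rad, forces in N, time in s.
With the tool pointing down it reaches from about 0.425 to 0.975 m from the base axis. Payload 16.7 kg.
Tool frame: the origin (TCP) lies on the front face of the gripper's body, between the roots of the fingers; the fingertips stand 73 mm ahead of it and the grasp point (between the pads) lies 54 mm ahead of it (robot.tip_reach is the distance from the TCP to the fingertips, in m); z points along the fingers, y is the line along which they close (so a half turn about z gives the same grasp; the last joint's range is limited). The gripper opens to 85 mm and grips with 20 to 120 N. Pads are 22 mm wide; open, the fingers measure 114 mm over their backs; the gripper's body (76 mm by 85 mm) begins 54 mm behind the grasp point. The pads swing forward as they close: fully open they stand 13 mm farther back than shut.
Start: joints at [-1.288, 0.426, 0.074, 1.606, -0.034, 1.111, -0.067], TCP at [0.283, 0.613, 0.304] pointing down, gripper open.
Joint ranges: [-2.85, 2.85], [-0.5, 2.14], [-1.23, 1.37], [0.21, 2.46], [-1.02, 4.16], [0.16, 2.05], [-2.73, 2.73]. Speed limits (rad/s): [1.89, 1.89, 2.39, 2.39, 3.01, 3.01, 3.01].

## Interface

Orientations are given as a unit quaternion [x, y, z, w].
In Python, from plant import robot gives the robot as it stands. The module is installed in compiled form; this text tells all that it offers.
- The arm moves only by the shell command python3 -m creep 'ROWS' [FORCE]. ROWS is JSON, a list of rows, each a list of 3 entries, a list of its own where there are three numbers: the opening, from 0 (shut) to 1 (fully open), then the shift along the tool's x, y, z in mm, then the turn about the tool's z in degrees. A call has 1 to 12 rows; each row is the pose to reach, as a shift and turn from the pose commanded when the call began, along the tool's axes at that moment; what a row does not reach only later rows make up. A row lasts 1/12 s, in which the tool goes at most 41.7 mm and 7.16 degrees, less where a joint would pass 70% of its speed; a pose out of reach is approached as far as the arm can. A call with a gripper value outside its range is refused whole. The fingers move at their own pace and stop on an object; FORCE is the grip in N (left out, the last holds). Time passes only in rows, so rows that repeat a pose let the fingers close. It gives the time, the measured TCP pose, the force, the opening and the grip force at its end, in the units of the state.
- robot.get_obs(): the state, without advancing time (a new reading comes with each control period).
- robot.get_image(name): name is "scene" or "top"; returns a dict with "color" (420x560x3 uint8, blue, green, red), "fx", "fy", "cx", "cy" (pixels), "origin" and "orientation" of the camera in the world. Camera axes: x right, y down, z forward; pixel columns grow to the right and rows downward; lengths in m; the calibration is good to about 2 mm. A picture is of the moment at which its call begins. There is no depth.
- robot.hand_in(): hands the job in; it is judged then, once.
The state is a dict: "time": time; "joint_pos": joint angles; "joint_vel": joint speeds; "tau": joint torques, N m; "eef_pos": TCP position; "ee_rot": TCP orientation; "contact_force": force on the tool from outside, world axes, zero at the start; "ft_torque": the same for the moment, N m; "width": finger opening in m; "grip_force": force on a finger pad.
Only numpy, scipy, OpenCV 4.12 (cv2) and the standard library are available. Lean on these libraries where they do the work, as an engineer would, in place of code of your own. Each camera call takes 0.05 s, during which the arm holds its last target. There are 200 camera calls.

## Task

Lift the hand lamp off its charging base and stand it upright on the bench top close beside the drill-press vice, with its lens pointing at the pipe clamped in the vice. Set it down gently, do not drop it or tip it over, let go of it, and leave the other things on the bench where they are.

Things in the scene. Friction and masses are not known exactly. Their poses are not given: they have to be found in the camera images.
- lamp_center (a point): Hand lamp, grey and black, loose, 0.42 to 0.85 kg, 157 mm high: housing 98 (x) x 78 (y) x 98 mm on a rubber foot 104 x 84 mm, round lens (84 mm bezel, front face 72 mm ahead of the point), carrying handle on top. Point: its centre, 78.5 mm above its underside, below the handle's middle. x points out of the lens along the beam, z up. Centre of mass within 15 mm of the line under the handle.
- lamp_handle (a point): Middle of the lamp's handle: a rigid black level bar along the lamp's x, 112 mm long, 24 mm wide (y), 20 mm high, on a post at each end, with a free gap of 39 mm between bar and housing, so it can be taken from above with a finger on either side. Point: centre of the bar's section, 147 mm above the lamp's underside; axes as the lamp's.
- base: Charging base, black plastic, fixed: 24 mm high, x from -106 to +75 mm, y +-61 mm, with a 49 mm high grey hump at its -x end. The lamp's foot stands in a 12 mm deep pocket (floor 12 mm above the bench, 3 mm play all round), lens towards +x: lift it straight up first. Origin: on the bench under the middle of the pocket; z up. It may stand left or right, the vice on the other side.
- pipe (a point): Galvanised pipe, 42 mm in diameter, clamped upright in the jaws of the drill-press vice, its top 150 mm above the bench. Point: on the pipe's axis, 115 mm above the bench; axes as the vice's. It is at least 430 mm from the charging base's origin; the bench between vice and base is clear in a strip 130 mm wide along the line from one to the other.
- vice: Low cast-iron drill-press vice, fixed to the bench. Origin: on the bench under the pipe; z up. Bed and jaws (78 mm high) cover y +-50 mm and x from -105 to +75 mm, two low bolting lugs reach y +-67 mm, the screw with its cross handle reaches x = -145 mm.
- tape: Bystander: tape measure, 70 x 38 x 62 mm. Origin at its underside.
- screwdriver: Bystander: screwdriver lying on the bench.
- tin: Bystander: closed metal tin, 100 mm in diameter, 115 mm high. Origin at its underside.
- oil: Bystander: white plastic bottle, 60 mm in diameter, 170 mm high. Origin at its underside.
- carton: Bystander: cardboard carton, 85 x 120 x 55 mm. Origin at its underside.
- hammer: Bystander: hammer lying on the bench.
- wrench: Bystander: spanner lying on the bench.
- mug: Bystander: white mug, 80 mm in diameter, 90 mm high. Origin at its underside.

How it is judged:
By the outcome, as a careful person would: the job done as asked, in the order asked, and still so for the second after the job is handed in, with the robot touching nothing.
It also fails if it takes over 35 s, if anything falls off the work surface, if the arm or the gripper's body presses on something with over 40 N, if the wrist force passes 120 N, or if a joint passes its speed limit or range.

## Working session

There is one attempt and no reset: what is moved stays moved. The work goes in short steps, Python scripts to look and compute and a shell command to move; the robot and the scene stay as the last step left them, time stands still between calls to the robot, and variables do not carry over. Pictures are saved under pics/ and viewed, at most 10 in all, crops included, and the job is handed in when it is done.

```bash
mkdir -p pics; cat > h.py <<'E'
import numpy as np, cv2
from scipy.spatial.transform import Rotation as R
from plant import robot
def ray(im,u,v):
    d=R.from_quat(im["orientation"]).as_matrix()@np.array([(u-im["cx"])/im["fx"],(v-im["cy"])/im["fy"],1]);return np.array(im["origin"]),d/np.linalg.norm(d)
def onz(im,u,v,z):
    o,d=ray(im,u,v);return o+d*(z-o[2])/d[2]
def proj(im,p):
    q=R.from_quat(im["orientation"]).as_matrix().T@(np.array(p)-im["origin"]);return im["fx"]*q[0]/q[2]+im["cx"],im["fy"]*q[1]/q[2]+im["cy"]
E
python3 - <<'E'
from h import *
import pickle
for n in("top","scene"):
    im=robot.get_image(n);pickle.dump(im,open(n+".pkl","wb"));cv2.imwrite(f"pics/{n}0.png",im["color"]);print(n,im["fx"],im["cx"],im["cy"],im["origin"],R.from_quat(im["orientation"]).as_matrix().round(3).tolist())
o=robot.get_obs();print(o["time"],o["eef_pos"],R.from_quat(o["ee_rot"]).as_matrix().round(3).tolist(),o["width"])
E
```

```text
top 479.77129291879726 281.5733377018644 206.31398290782832 [0.4289688  0.02695669 1.53464004] [[0.01, -0.994, 0.113], [-1.0, -0.012, -0.019], [0.021, -0.113, -0.993]]
scene 414.6710919510466 275.8281081899718 207.0260910449948 [1.41214527 0.36267821 1.10192577] [[-0.413, 0.66, -0.627], [0.911, 0.308, -0.276], [0.011, -0.685, -0.729]]
0.1 [0.28296858 0.61251033 0.30326068] [[-0.908, 0.419, -0.0], [0.419, 0.908, -0.001], [-0.0, -0.001, -1.0]] 0.08564989274640926
```

View pics/top0.png

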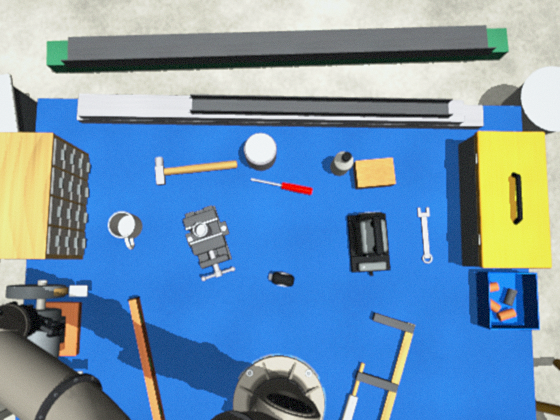

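View pics/scene0.png

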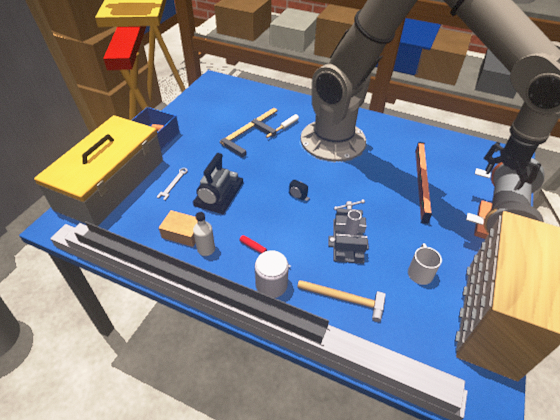

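Top view: the lamp and base are near (368,240), the vice and pipe near (203,229), the tape at (282,278), the mug at (123,225) and the tin at (260,150). I'll zoom in on the lamp and vice in both views.

```bash
python3 - <<'E'
from h import *
import pickle
t=pickle.load(open("top.pkl","rb"));s=pickle.load(open("scene.pkl","rb"))
c=lambda im,x,y,w,h:cv2.resize(im["color"][y:y+h,x:x+w],(400,300),interpolation=cv2.INTER_CUBIC)
a=np.vstack([np.hstack([c(t,320,200,100,75),c(t,160,195,100,75+0)]),np.hstack([c(s,170,140,100,75),c(s,300,190,100,75)])])
cv2.imwrite("pics/crop.png",a)
for n,u,v,z in[("lamp",368,240,.15),("pipe",203,229,.15)]:print(n,onz(t,u,v,z))
E
```

```text
lamp [ 0.4910974  -0.25120642  0.15      ]
pipe [0.51756626 0.22549293 0.15      ]
```

View pics/crop.png

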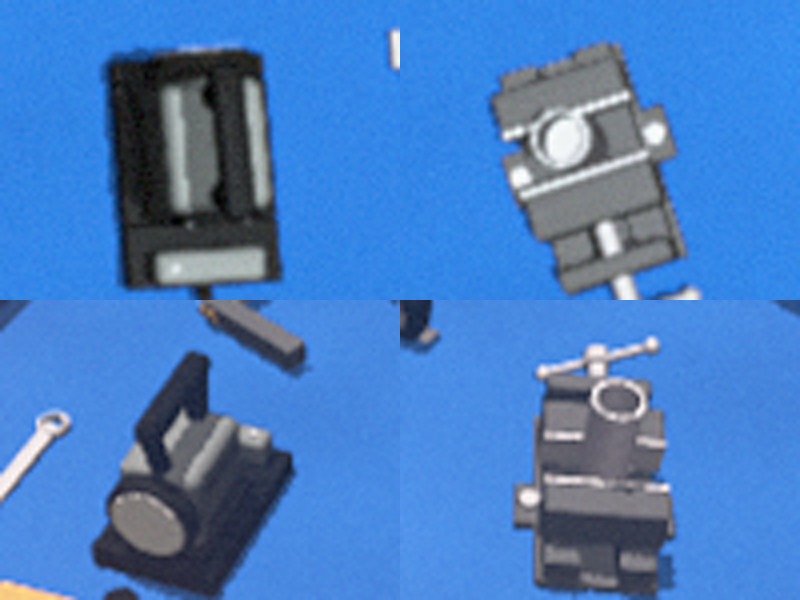

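```bash
python3 - <<'E'
from h import *
import pickle
t=pickle.load(open("top.pkl","rb"));s=pickle.load(open("scene.pkl","rb"))
P=lambda im,x,y,ox,oy,z:onz(im,ox+x/4,oy+y/4,z)[:2]
# base top corners (crop px): front-left, front-right, rear-right, rear-left
c=np.array([P(t,x,y,320,200,.024) for x,y in[(110,55),(265,50),(280,282),(125,288)]]);print("base corners",c.round(3).tolist())
L=(c[0]+c[1]-c[2]-c[3])/2;print("len",np.hypot(*L),"wid",np.hypot(*(c[0]-c[1])))
yaw=np.arctan2(L[1],L[0]);ux=np.array([np.cos(yaw),np.sin(yaw)]);org=c.mean(0)+.0155*ux
print("yaw",np.degrees(yaw),"base origin",org)
h=P(t,232,140,320,200,.169);print("handle from top view",h)
e=[P(t,562,137,160-100,195,.15)];print("pipe top view",e)
q=P(s,620,400-300,300-100,190,.15);print("pipe scene view",q)
g=[P(t,x,y,60,195,.078) for x,y in[(505,135),(630,97),(523,192),(648,155)]]
for a,b in((0,1),(2,3)):
    d=g[a]-g[b];print("vice y dir",np.degrees(np.arctan2(d[1],d[0])),np.hypot(*d))
# overlays
uy=np.array([-ux[1],ux[0]])
T=t["color"].copy();S=s["color"].copy();T=cv2.resize(T,None,fx=4,fy=4,interpolation=2);S=cv2.resize(S,None,fx=4,fy=4,interpolation=2)
for im,I in((t,T),(s,S)):
    for rect,z,col in(((-.106,.075,-.061,.061),.024,(0,255,255)),((-.056,.056,-.012,.012),.169,(0,0,255))):
        x0,x1,y0,y1=rect
        pts=[proj(im,[*(org+ux*a+uy*b),z]) for a,b in((x0,y0),(x1,y0),(x1,y1),(x0,y1))]
        cv2.polylines(I,[(np.array(pts)*4).astype(int)],True,col,1)
cv2.imwrite("pics/ov.png",np.hstack([T[800:1100,1280:1680],S[560:860,680:1080]]))
E
```

```text
base corners [[0.579, -0.212], [0.585, -0.336], [0.402, -0.345], [0.396, -0.223]]
len 0.18317202683848655 wid 0.12371216679956952
yaw 3.1109086884034047 base origin [ 0.50598232 -0.27800901]
handle from top view [ 0.50482528 -0.27622804]
pipe top view [array([0.51676475, 0.2326477 ])]
pipe scene view [0.52037217 0.23919079]
vice y dir 107.74004869017482 0.09832029323486464
vice y dir 107.21954854218568 0.09780622844780579
```

View pics/ov.png

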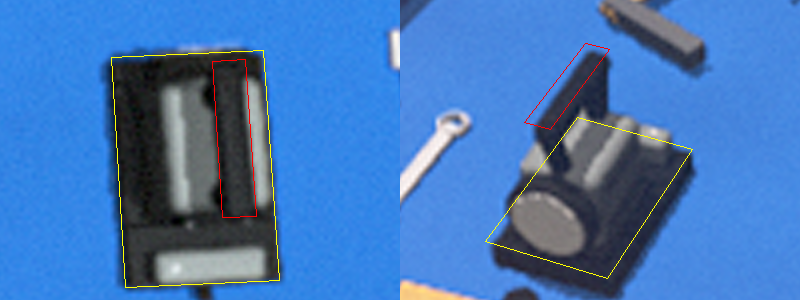

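The overlay matches: base outline and handle agree in the top view, and to a few mm in the scene view. The lamp is at about (0.506, -0.277) with yaw 3°, the lens towards +x. The pipe is at about (0.5175, 0.2345), and the vice y axis points at 107.5°. Planned placing: about (0.545, 0.077), yaw 100°. To keep joint 7 inside its range I'll turn +152° on the way to the lamp.

```bash
python3 -m creep '[[1,[-20,-15,0],4],[1,[-50,-38,0],10],[1,[-84,-65,0],17],[1,[-117,-90,0],24],[1,[-150,-115,0],31],[1,[-183,-140,0],38],[1,[-216,-165,0],45],[1,[-249,-190,0],52],[1,[-282,-216,0],59],[1,[-315,-242,0],66],[1,[-348,-267,0],72],[1,[-370,-284,0],78]]'
cat > w.py <<'E'
import sys
from h import *
# usage: w.py x y yawTool(deg of tool y): print the shift/turn from the measured pose
o=robot.get_obs();M=R.from_quat(o["ee_rot"]).as_matrix();p=np.array(o["eef_pos"])
x,y,z,a=map(float,sys.argv[1:5]);print("t",o["time"],"p",p.round(4),"j",np.round(o["joint_pos"],2),"w",round(o["width"],4),"F",np.round(o["contact_force"],1))
cur=np.degrees(np.arctan2(M[1,1],M[0,1]));print("shift mm",(M.T@(np.array([x,y,z])-p)*1000).round(1),"turn",((cur-a+180)%360-180).round(1),"toolz",M[:,2].round(3))
E
python3 w.py .506 -.277 .303 -86.9
```

```text
time: 1.1
eef_pos: [0.501, 0.1959, 0.3041]
ee_rot: [0.784, 0.621, 0.0, 0.0]
contact_force: [-1.0, -0.2, -0.1]
width: 0.0856
grip_force: 0.0
t 1.1 p [0.501  0.1959 0.3041] j [-0.92  0.21  0.5   1.94 -0.12  1.02 -0.6 ] w 0.0856 F [-1.  -0.2 -0.1]
shift mm [-459.1  113.3    1.2] turn 73.6 toolz [ 0. -0. -1.]
```

```bash
python3 -m creep '[[1,[-20,5,0],4],[1,[-60,15,0],10],[1,[-100,25,0],17],[1,[-140,35,0],24],[1,[-180,45,0],31],[1,[-220,54,0],38],[1,[-260,64,0],45],[1,[-300,74,0],52],[1,[-340,84,0],59],[1,[-380,94,0],65],[1,[-420,104,0],70],[1,[-452,112,0],73.6]]'
python3 w.py .506 -.277 .213 -86.9
```

```text
time: 2.1
eef_pos: [0.5083, -0.2687, 0.304]
ee_rot: [1.0, 0.029, 0.0, 0.0]
contact_force: [0.5, -0.1, 1.0]
width: 0.0851
grip_force: 0.0
t 2.1 p [ 0.5083 -0.2687  0.304 ] j [-0.33  0.37  0.9   1.87 -0.33  1.06 -0.81] w 0.0851 F [ 0.5 -0.1  1. ]
shift mm [-2.8  8.1 91. ] turn 0.2 toolz [ 0.    -0.001 -1.   ]
```

```bash
python3 -m creep '[[1,[-2,6,10],0],[1,[-3,8,30],0],[1,[-3,8,50],0],[1,[-3,8,70],0],[1,[-3,8,83],0],[1,[-3,8,90],0],[1,[-3,8,90],0],[1,[-3,8,90],0]]'
python3 - <<'E'
from h import *
t=robot.get_image("top");s=robot.get_image("scene")
T=cv2.resize(t["color"][180:300,310:430],(400,400),interpolation=2);S=cv2.resize(s["color"][100:240,150:290],(400,400),interpolation=2)
cv2.imwrite("pics/g.png",np.hstack([T,S]))
E
python3 w.py .506 -.277 .213 -86.9
```

```text
time: 2.77
eef_pos: [0.5065, -0.2742, 0.2143]
ee_rot: [1.0, 0.031, -0.0, 0.0]
contact_force: [-0.0, -0.4, -0.0]
width: 0.0854
grip_force: 0.0
t 2.8667 p [ 0.5069 -0.2742  0.2149] j [-0.24  0.48  0.81  1.95 -0.44  0.9  -0.71] w 0.0852 F [-1.  -0.4 -0.7]
shift mm [-1.   2.7  1.9] turn 0.5 toolz [ 0.001 -0.    -1.   ]
```

View pics/g.png

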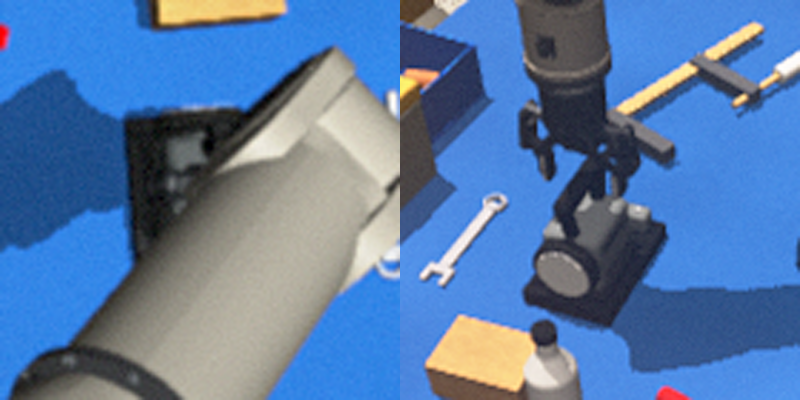

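The right-hand crop shows the fingers on either side of the handle bar, about (545,165) and (620,170), with the bar between them. I'll close now.

```bash
python3 -m creep '[[0.6,[0,2,1],0],[0.45,[0,2,1],0],[0.3,[0,2,1],0],[0.15,[0,2,1],0],[0,[0,2,1],0],[0,[0,2,1],0],[0,[0,2,1],0],[0,[0,2,1],0],[0,[0,2,1],0],[0,[0,2,1],0],[0,[0,2,1],0],[0,[0,2,1],0]]' 60
python3 w.py .506 -.277 .213 -86.9
```

```text
time: 3.87
eef_pos: [0.5066, -0.2763, 0.2131]
ee_rot: [1.0, 0.031, 0.0, 0.0]
contact_force: [-1.6, -4.2, 6.0]
width: 0.0232
grip_force: 60.4
t 3.8667 p [ 0.5066 -0.2763  0.2131] j [-0.23  0.48  0.81  1.95 -0.44  0.9  -0.7 ] w 0.0232 F [-1.6 -4.2  6. ]
shift mm [-0.6  0.6  0.1] turn 0.5 toolz [ 0. -0. -1.]
```

```bash
python3 -m creep '[[0,[0,0,-3],0],[0,[0,0,-8],0],[0,[0,0,-14],0],[0,[0,0,-22],0],[0,[0,0,-32],0],[0,[0,0,-42],0],[0,[0,0,-54],0],[0,[0,0,-66],0],[0,[0,0,-78],0],[0,[0,0,-87],0],[0,[0,0,-90],0],[0,[0,0,-90],0]]'
python3 w.py .545 .077 .303 10
```

```text
time: 4.87
eef_pos: [0.5069, -0.2761, 0.3038]
ee_rot: [1.0, 0.032, 0.001, 0.0]
contact_force: [0.2, 1.0, -7.9]
width: 0.0233
grip_force: 59.1
t 4.8667 p [ 0.5069 -0.2761  0.3038] j [-0.32  0.37  0.9   1.87 -0.33  1.06 -0.79] w 0.0233 F [ 0.2  1.  -7.9]
shift mm [  60.3 -350.     0.8] turn -96.4 toolz [ 0.001 -0.    -1.   ]
```

```bash
python3 -m creep '[[0,[2,-8,0],-2],[0,[4,-20,0],-5],[0,[6,-35,0],-9],[0,[9,-52,0],-13.5],[0,[12,-70,0],-18],[0,[15,-88,0],-23],[0,[18,-106,0],-28],[0,[21,-124,0],-33],[0,[24,-140,0],-38],[0,[27,-156,0],-43],[0,[29,-168,0],-47],[0,[30,-175,0],-49]]'
python3 w.py .545 .077 .303 10
```

```text
time: 5.87
eef_pos: [0.5254, -0.0967, 0.3024]
ee_rot: [0.894, 0.447, -0.0, -0.0]
contact_force: [-1.0, -1.5, -7.6]
width: 0.0231
grip_force: 59.2
t 5.8667 p [ 0.5254 -0.0967  0.3024] j [-0.52  0.23  0.69  1.95 -0.17  1.02 -0.4 ] w 0.0231 F [-1.  -1.5 -7.6]
shift mm [150.7 -88.5  -0.5] turn -46.9 toolz [-0.001  0.001 -1.   ]
```

```bash
python3 -m creep '[[0,[7,-4,0],-2],[0,[18,-11,0],-6],[0,[32,-19,0],-11],[0,[48,-28,0],-16],[0,[65,-38,0],-21],[0,[83,-49,0],-26],[0,[100,-59,0],-31],[0,[116,-68,0],-36],[0,[130,-76,0],-40.5],[0,[141,-83,0],-44],[0,[148,-87,0],-46],[0,[151,-88,0],-46.9]]'
python3 - <<'E'
from h import *
t=robot.get_image("top");s=robot.get_image("scene")
T=cv2.resize(t["color"][160:300,150:290],(400,400),interpolation=2);S=cv2.resize(s["color"][100:260,250:410],(400,400),interpolation=2)
cv2.imwrite("pics/p.png",np.hstack([T,S]))
E
python3 w.py .545 .077 .201 10
```

```text
time: 6.87
eef_pos: [0.5472, 0.0752, 0.3026]
ee_rot: [0.645, 0.764, -0.0, -0.0]
contact_force: [-0.3, -0.5, -7.9]
width: 0.0232
grip_force: 59.2
t 6.9667 p [0.5474 0.0739 0.3027] j [-0.64  0.24  0.47  1.91 -0.13  1.02  0.04] w 0.0229 F [-0.3 -0.5 -7.4]
shift mm [  3.5  -1.8 101.7] turn -0.5 toolz [-0. -0. -1.]
```

View pics/p.png

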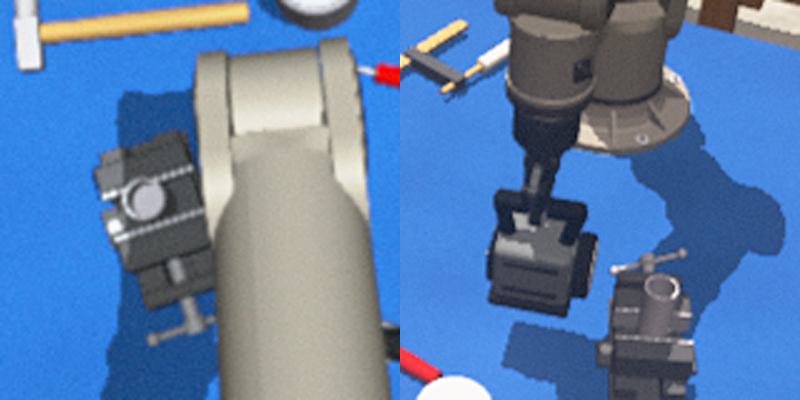

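The lamp hangs level beside the vice, its lens towards the pipe, which is at about (660,290) in the right-hand crop. I'll lower it now and do the last few mm slowly.

```bash
python3 -m creep '[[0,[1,0,5],0],[0,[2,-1,13],-0.5],[0,[3,-2,23],-0.5],[0,[3,-2,34],-0.5],[0,[3,-2,45],-0.5],[0,[3,-2,56],-0.5],[0,[3,-2,67],-0.5],[0,[3,-2,77],-0.5],[0,[3,-2,85],-0.5],[0,[3,-2,90],-0.5],[0,[3,-2,93],-0.5],[0,[3,-2,94],-0.5]]'
python3 -m creep '[[0,[0,0,1],0],[0,[0,0,1.5],0],[0,[0,0,2],0],[0,[0,0,2.5],0],[0,[0,0,3],0],[0,[0,0,3.5],0],[0,[0,0,4],0],[0,[0,0,4.5],0],[0,[0,0,5],0],[0,[0,0,5],0]]'
python3 w.py .545 .077 .201 10
```

```text
time: 7.97
eef_pos: [0.5448, 0.0765, 0.2085]
ee_rot: [0.643, 0.766, -0.0, -0.0]
contact_force: [-0.5, -0.7, -8.0]
width: 0.0232
grip_force: 59.2
time: 8.8
eef_pos: [0.5448, 0.0765, 0.2038]
ee_rot: [0.643, 0.766, -0.0, -0.0]
contact_force: [0.4, -0.2, -7.7]
width: 0.0228
grip_force: 59.2
t 8.8 p [0.5448 0.0765 0.2038] j [-0.6   0.36  0.43  2.   -0.2   0.82  0.11] w 0.0228 F [ 0.4 -0.2 -7.7]
shift mm [0.4 0.3 2.8] turn -0.0 toolz [-0. -0. -1.]
```

```bash
python3 -m creep '[[0,[0,0,0.5],0],[0,[0,0,1],0],[0,[0,0,1.5],0],[0,[0,0,2],0],[0,[0,0,2.2],0],[0,[0,0,2.5],0],[0,[0,0,2.5],0]]'
```

```text
time: 9.38
eef_pos: [0.5448, 0.0766, 0.2014]
ee_rot: [0.643, 0.766, -0.0, -0.0]
contact_force: [1.0, 0.3, -7.6]
width: 0.0228
grip_force: 59.2
```

```bash
python3 -m creep '[[0,[0,0,0.3],0],[0,[0,0,0.6],0],[0,[0,0,0.9],0],[0,[0,0,1.2],0],[0,[0,0,1.2],0]]'
```

```text
time: 9.8
eef_pos: [0.5455, 0.0764, 0.2009]
ee_rot: [0.643, 0.766, 0.001, 0.0]
contact_force: [0.0, -2.0, 5.7]
width: 0.0232
grip_force: 61.0
```

Contact: the bench now carries the lamp. I'll let go, then rise.

```bash
python3 -m creep '[[0,[0,0,-0.4],0],[0.4,[0,0,-0.4],0],[0.6,[0,0,-0.4],0],[0.8,[0,0,-0.4],0],[1,[0,0,-0.4],0],[1,[0,0,-0.4],0],[1,[0,0,-0.4],0],[1,[0,0,-0.4],0],[1,[0,0,-0.4],0],[1,[0,0,-0.4],0]]' 20
python3 -m creep '[[1,[0,0,-5],0],[1,[0,0,-15],0],[1,[0,0,-30],0],[1,[0,0,-50],0],[1,[0,0,-75],0],[1,[0,0,-100],0],[1,[0,0,-125],0],[1,[0,0,-150],0],[1,[0,0,-170],0],[1,[0,0,-180],0]]'
python3 w.py .45 -.3 .38 10
```

```text
time: 10.63
eef_pos: [0.5449, 0.0765, 0.2006]
ee_rot: [0.643, 0.766, -0.0, 0.0]
contact_force: [-1.4, -0.3, 0.1]
width: 0.0856
grip_force: 0.0
time: 11.47
eef_pos: [0.5453, 0.0763, 0.3842]
ee_rot: [0.643, 0.766, 0.002, 0.001]
contact_force: [0.4, 0.2, 0.7]
width: 0.0851
grip_force: 0.0
t 11.4667 p [0.5453 0.0763 0.3842] j [-0.67  0.16  0.48  1.81 -0.08  1.19  0.  ] w 0.0851 F [0.4 0.2 0.7]
shift mm [-354.1 -159.1    3.3] turn -0.0 toolz [ 0.003  0.001 -1.   ]
```

Now I'll move the arm aside for a check view.

```bash
python3 -m creep '[[1,[-15,-7,0],0],[1,[-45,-20,0],0],[1,[-80,-36,0],0],[1,[-115,-52,0],0],[1,[-150,-68,0],0],[1,[-185,-83,0],0],[1,[-220,-99,0],0],[1,[-255,-115,0],0],[1,[-285,-128,0],0],[1,[-310,-140,0],0],[1,[-325,-146,0],0],[1,[-330,-148,0],0]]'
python3 - <<'E'
from h import *
import pickle
t=robot.get_image("top");s=robot.get_image("scene");pickle.dump(t,open("t2.pkl","wb"))
T=cv2.resize(t["color"][160:300,150:290],(400,400),interpolation=2);S=cv2.resize(s["color"][130:270,260:400],(400,400),interpolation=2)
full=[cv2.resize(i["color"],(400,200+0)) for i in(t,s)]
cv2.imwrite("pics/f.png",np.vstack([np.hstack([T,S]),np.hstack(full)]))
# predicted: handle bar at .157 top, lens centre axis to pipe
for c in((.5448,.0765),):
    for d in(-.056,.056,.072):
        a=np.radians(100);print(d,(np.array(proj(t,[c[0]+d*np.cos(a),c[1]+d*np.sin(a),.157]))-[150,160])*400/140)
E
```

```text
time: 12.47
eef_pos: [0.4546, -0.2771, 0.3805]
ee_rot: [0.644, 0.765, -0.0, -0.0]
contact_force: [0.6, -0.2, 0.5]
width: 0.0851
grip_force: 0.0
-0.056 [354.43378108 162.37810131]
0.056 [244.52402656 180.34837949]
0.072 [228.76612835 182.92480063]
```

View pics/f.png

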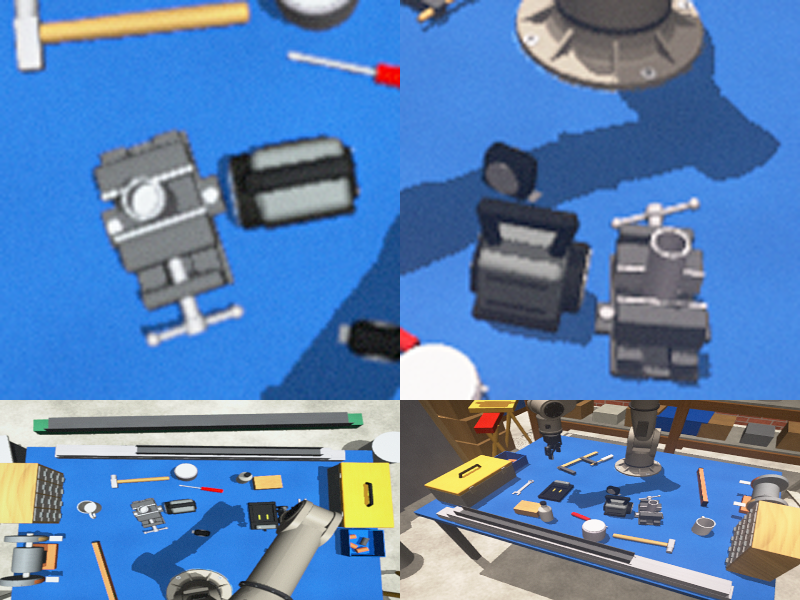

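The lamp stands upright about 25 mm from the vice lug. Its handle line runs from (355,165) to (240,182) and points at the pipe at (145,198). The bystanders have not moved and the gripper is clear.

```bash
python3 -c "
from plant import robot
print(robot.hand_in())"
```

```text
the job is handed in; nothing more can be done
None
```

The hand lamp stands upright on the bench beside the vice with its lens pointing at the pipe; it was set down gently and released, the other things look undisturbed, and the job was handed in after about 12.6 s (no verdict was returned).

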